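Lock the link arm in its fixture and find the socket that fits its nut

TASK

Swing the bench fixture's keeper bar shut over the link arm until it snaps home behind its spring plunger, so that the arm cannot lift out. Then find out, by trying them on the arm's hex nut, which of the three sockets on the peg tray fits - only that one goes right down over the nut to the washer - and stand any that does not fit back over a peg of the tray, fully down. Finish with the fitting socket still held in the gripper, upright and fully down over the nut: do not let go of it.

Things in the scene. Friction and masses are not known exactly. Their poses are not given: they have to be found in the camera images.
- fixture: grey bench fixture fixed to the bench: base plate 160 x 205 x 16 mm, origin under its centre, its y axis along the 205 mm side. Six low locating blocks (tops 29 mm above the bench) hold the link arm; the highest fixed part is the plunger housing, 46 mm above the bench
- keeper (a joint): keeper bar of the fixture (16 mm wide, 12 thick, 105 long, top 43.5 mm above the bench), turning level about an upright bolt: 0 = shut across the link arm, pointing along -x of the fixture, grows to 1.35 rad as it swings open (clockwise from above). It stays where left and turns easily; the last 0.12 rad it must be pushed past a spring plunger (about 6 N at the knob), which then keeps it shut
- keeper_hinge (a point): pivot axis of the keeper bar, at the height of the bar's top (43.5 mm above the bench); 60 mm in x and 18 mm in y from the fixture's origin
- keeper_knob (a point): middle of the round black upright knob on the keeper bar, 78 mm from the pivot; the knob is 19 mm thick there, stands 36 mm high on the bar and its top is 79.5 mm above the bench. Its own axes turn with the bar, whose free end points along -x of this frame
- link_arm: dark forged steel link arm lying loose in the fixture (about 1 mm play), 151 mm long, 14 mm thick, its bottom 16 mm above the bench; a round boss at one end carries an upright stud with washer and hex nut. Origin on the stud axis at the underside; y axis along the arm from the nut to the plain eye 105 mm away; the x axis leaves the nut through the middle of a flat
- nut_seat (a point): on the stud axis at the top face of the washer under the nut, 42.5 mm above the bench: where the mouth of a seated socket comes to rest. The nut is 24 mm across flats and 20 mm high with a 2 mm chamfer on top; the stud (about 15 mm) stands 6 mm above it
- peg_tray: dark low steel tray fixed to the bench, 80 x 200 mm, rim 14 mm high, floor 5 mm above the bench, with a row of three upright pegs along its y axis (14 mm thick, round with a conical tip, 22 mm high, 66 mm apart); origin under its centre
- peg_1 (a point): foot of the peg at -66 mm along the tray's y axis, on the tray floor
- peg_2 (a point): foot of the middle peg, on the tray floor
- peg_3 (a point): foot of the peg at +66 mm along the tray's y axis, on the tray floor
- socket_a: one of three bright steel deep sockets, alike outside, standing mouth down over the pegs: 72 mm tall, 40 mm thick for the lower 36 mm, then tapering to a round neck 28 mm thick (from 42 mm up) to grip. Origin at the centre of the mouth's rim, z up; the x axis leaves the six-sided mouth (30 mm deep) through the middle of a flat, so a fit repeats every 60 degrees. 0.2 to 0.35 kg
- socket_b: another of the three; shape and axes as socket_a. One of the three mouths is 25.5 mm across flats and fits (when its flats are within about 8 degrees of the nut's; turned farther it stands on the nut's top corners), the others are 19 and 21 mm and stop on top of the nut at any angle, about 19 mm above the washer; which socket has which is not marked
- socket_c: another of the three; shape, axes and possible mouth sizes as socket_a and socket_b

How it is judged:
On the way, in this order (a step that is already met when the one before it is completed fails the run):
1. the keeper bar is shut behind its spring plunger (value of joint keeper below 0.035 rad), for 0.3 s.
2. a socket is fully down over the nut, held in the gripper (((horizontal distance between socket_a and nut_seat below 0.003 m and z of socket_a in the frame of nut_seat below 0.003 m and angle between socket_a's own z axis and vertical below 0.07 rad and contact force between the fingers and socket_a above 2 N) or (horizontal distance between socket_b and nut_seat below 0.003 m and z of socket_b in the frame of nut_seat below 0.003 m and angle between socket_b's own z axis and vertical below 0.07 rad and contact force between the fingers and socket_b above 2 N) or (horizontal distance between socket_c and nut_seat below 0.003 m and z of socket_c in the frame of nut_seat below 0.003 m and angle between socket_c's own z axis and vertical below 0.07 rad and contact force between the fingers and socket_c above 2 N))), for 0.3 s.
At the end, for the whole second after the job is handed in: keeper shut (under 0.035 rad); one socket down on the washer (within 3 mm in height and sideways of the stud axis), upright within 4 degrees, gripped with over 2 N; link arm flat in its fixture; the other two sockets upright over pegs, on the tray floor within 4 mm (value of joint keeper below 0.035 rad and z of link_arm in the frame of fixture below 0.019 m and angle between link_arm's own z axis and vertical below 0.05 rad and ((horizontal distance between socket_a and nut_seat below 0.003 m and z of socket_a in the frame of nut_seat below 0.003 m and angle between socket_a's own z axis and vertical below 0.07 rad and contact force between the fingers and socket_a above 2 N) or (horizontal distance between socket_b and nut_seat below 0.003 m and z of socket_b in the frame of nut_seat below 0.003 m and angle between socket_b's own z axis and vertical below 0.07 rad and contact force between the fingers and socket_b above 2 N) or (horizontal distance between socket_c and nut_seat below 0.003 m and z of socket_c in the frame of nut_seat below 0.003 m and angle between socket_c's own z axis and vertical below 0.07 rad and contact force between the fingers and socket_c above 2 N)) and ((horizontal distance between socket_a and nut_seat below 0.003 m and z of socket_a in the frame of nut_seat below 0.003 m and angle between socket_a's own z axis and vertical below 0.07 rad and contact force between the fingers and socket_a above 2 N) or (z of socket_a in the frame of peg_tray below 0.009 m and angle between socket_a's own z axis and vertical below 0.1 rad and (horizontal distance between socket_a and peg_1 below 0.01 m or horizontal distance between socket_a and peg_2 below 0.01 m or horizontal distance between socket_a and peg_3 below 0.01 m))) and ((horizontal distance between socket_b and nut_seat below 0.003 m and z of socket_b in the frame of nut_seat below 0.003 m and angle between socket_b's own z axis and vertical below 0.07 rad and contact force between the fingers and socket_b above 2 N) or (z of socket_b in the frame of peg_tray below 0.009 m and angle between socket_b's own z axis and vertical below 0.1 rad and (horizontal distance between socket_b and peg_1 below 0.01 m or horizontal distance between socket_b and peg_2 below 0.01 m or horizontal distance between socket_b and peg_3 below 0.01 m))) and ((horizontal distance between socket_c and nut_seat below 0.003 m and z of socket_c in the frame of nut_seat below 0.003 m and angle between socket_c's own z axis and vertical below 0.07 rad and contact force between the fingers and socket_c above 2 N) or (z of socket_c in the frame of peg_tray below 0.009 m and angle between socket_c's own z axis and vertical below 0.1 rad and (horizontal distance between socket_c and peg_1 below 0.01 m or horizontal distance between socket_c and peg_2 below 0.01 m or horizontal distance between socket_c and peg_3 below 0.01 m)))); the arm keeps its last pose, push and grip.
It also fails if it takes over 72 s, if anything falls off the work surface, if the arm or the gripper's body presses on something with over 40 N, if the wrist force passes 120 N, or if a joint passes its speed limit or range.

ROBOT

A 6-joint arm with a two-finger parallel gripper is mounted at the origin on a cart in front of the work surface, level with it; the furniture and walls round the work are solid. World frame = base frame: x ahead of the robot, y to its left, z up, the work surface at z = 0. Lengths are in m, angles in rad, forces in N, time in s.
With the tool pointing down it reaches from about 0.35 to 0.775 m from the base axis. Payload 7.3 kg.
Tool frame: the origin (TCP) lies on the centre line of the jaws, within the pads' length; the fingertips stand 17 mm ahead of it and the grasp point (between the pads) lies 2 mm behind it (robot.tcp_to_tips is the distance from the TCP to the fingertips, in m); z points along the fingers, y is the line along which they close (so a half turn about z gives the same grasp; the last joint's range is limited). The gripper opens to 92 mm and grips with 3 to 60 N. Pads are 19 mm wide; open, the fingers measure 130 mm over their backs; the gripper's body (75 mm by 190 mm) begins 47 mm behind the grasp point.
Start: joints at [0.988, 0.342, 1.524, -0, 1.275, -0.146], TCP at [0.222, 0.476, 0.21] pointing down, gripper open.
Joint ranges: [-2.53, 2.53], [-0.77, 2.02], [0.04, 2.7], [-1, 4.14], [0.28, 2.66], [-3.11, 3.11]. Speed limits (rad/s): [2.57, 2.57, 3.14, 3.14, 3.14, 3.14].

INTERFACE

Orientations are given as [roll, pitch, yaw] about the fixed x, y, z axes, in that order (R = Rz(yaw) Ry(pitch) Rx(roll)).
In Python, from cell import robot gives the robot as it stands. The module is installed in compiled form; this text tells all that it offers.
- The arm moves only by the tool carry_out, never from a script. Its argument "commands" is a list of rows, each a list of 3 entries, a list of its own where there are three numbers: the shift along the tool's x, y, z in m, then the turn about the tool's z in rad, then the opening, from 0 (shut) to 1 (fully open). In form: [[[dx, dy, dz], yaw, claw], ...]. A call has 1 to 20 rows; each row shifts and turns the commanded pose from where the row before left it, along the tool's axes as they then stand; what a row does not reach is not made up. A row lasts 1/8 s, in which the tool goes at most 62.5 mm and 10.7 degrees, less where a joint would pass 70% of its speed; a pose out of reach is approached as far as the arm can. A call is refused whole if a number of a shift passes 0.0625 or a number of a turn 0.188, either way. A call with a gripper value outside its range is refused whole. The fingers move at their own pace and stop on an object; "newtons" is the grip in N (left out, the last holds). Time passes only in rows, so rows that do not move let the fingers close. It gives the time, the measured TCP pose, the force, the opening and the grip force at its end, in the units of the state.
- robot.observe(): the state, without advancing time (a new reading comes with each control period).
- robot.read_camera(name): name is "scene" or "top"; returns a dict with "pixels" (384x512x3 uint8, red, green, blue), "fx", "fy", "cx", "cy" (pixels), "view" (4x4, takes a point from world to camera coordinates). Camera axes: x right, y up, looking along -z (the intrinsics and any distortion apply to the point x, -y, -z); pixel columns grow to the right and rows downward; lengths in m; the calibration is good to about 2 mm. A picture is of the moment at which its call begins. There is no depth.
- robot.hand_in(): hands the job in; it is judged then, once.
Trained networks look in a picture, given as the dict that the camera call returned (one of the last four; its "shot" number tells which), for a name from the list of things; names that differ only in an ending like _2 or _b are one class to them, and where a whole thing is asked for, a point or a joint stands for the part that bears it (a point fixed in the world has none). Each returns a list of dicts, best first, with "p" (0 to 1); they miss things now and then, are a little off and sometimes report something else, mostly with a low value. They report only what shows in the picture. A call takes as long as a camera call.
- robot.find_in(picture, name): "at" ([column, row] in pixels, amid what is visible of it).
- robot.tip_of(picture, name): "at" ([column, row] in pixels: a listed point, or the origin of a listed thing).
The state is a dict: "time": time; "qpos": joint angles; "qvel": joint speeds; "joint_efforts": joint torques, N m; "tool_pos": TCP position; "tool_rot": TCP orientation; "contact_force": force on the tool from outside, world axes, zero at the start; "torque": the same for the moment, N m; "opening": finger opening in m; "grip_force": force on a finger pad.
Only numpy, scipy, OpenCV 4.12 (cv2) and the standard library are available. Lean on these libraries where they do the work, as an engineer would, in place of code of your own. Each camera call takes 0.05 s, during which the arm holds its last target. There are 200 camera calls.

## Working session

There is one attempt and no reset: what is moved stays moved. The work goes in short steps, Python scripts to look and compute and a tool call to move; the robot and the scene stay as the last step left them, time stands still between calls to the robot, and variables do not carry over. Pictures are saved under pics/ and viewed, at most 10 in all, crops included, and the job is handed in when it is done.

Besides the shell and the picture viewer there is one more tool, called after "Call:" as name(argument=value, ...) on one line, values as JSON. carry_out: Moves the arm, as the interface text tells. Its arguments: {"type":"object","properties":{"commands":{"type":"array"},"newtons":{"type":"number"}},"required":["commands"]}

```bash
mkdir -p pics
cat > h.py <<'E'
import numpy as np, cv2
from cell import robot
def ray(c,px):
    V=np.array(c["view"]); R=V[:3,:3]; t=V[:3,3]
    d=np.array([(px[0]-c["cx"])/c["fx"],-(px[1]-c["cy"])/c["fy"],-1.0])
    return -R.T@t, R.T@d
def at_z(c,px,z):
    o,d=ray(c,px); return o+d*(z-o[2])/d[2]
def proj(c,p):
    V=np.array(c["view"]); q=V[:3,:3]@np.array(p)+V[:3,3]
    return np.array([c["cx"]+c["fx"]*q[0]/-q[2], c["cy"]+c["fy"]*-q[1]/-q[2]])
E
python3 - <<'E'
from h import *
s=robot.observe(); print({k:np.round(v,3) for k,v in s.items()})
Z=dict(fixture=0,keeper_hinge=.0435,keeper_knob=.0615,link_arm=.016,nut_seat=.0425,peg_tray=0,peg_1=.005,socket_a=.005)
for n in("top","scene"):
    c=robot.read_camera(n); cv2.imwrite(f"pics/{n}.png",c["pixels"][:,:,::-1])
    print(n,[k for k in c], c["fx"],c["cx"],c["cy"],np.round(c["view"],3).tolist())
    for k in Z:
        print(k,[(round(d["p"],2),np.round(d["at"],1).tolist(),np.round(at_z(c,d["at"],Z[k])[:2],4).tolist()) for d in robot.tip_of(c,k)[:5]])
E
```

```text
{'time': np.float64(0.0), 'qpos': array([ 0.988,  0.343,  1.525,  0.   ,  1.275, -0.146]), 'qvel': array([-0.001, -0.001, -0.001, -0.   ,  0.   ,  0.001]), 'joint_efforts': array([-2.0000e-03, -4.3123e+01, -2.4422e+01,  7.2000e-02,  5.6000e-02,
       -0.0000e+00]), 'tool_pos': array([0.222, 0.475, 0.209]), 'tool_rot': array([-3.14 , -0.   ,  2.705]), 'contact_force': array([ 0.091, -0.695,  0.131]), 'torque': array([-0.013, -0.002,  0.05 ]), 'grip_force': np.float64(0.0), 'opening': np.float64(0.092)}
top ['pixels', 'fx', 'fy', 'cx', 'cy', 'view', 'shot'] 438.53902671632306 255.9374358910028 190.5920438220847 [[0.02, -0.999, 0.029, 0.027], [0.993, 0.023, 0.112, -0.505], [-0.113, 0.026, 0.993, -1.045], [0.0, 0.0, 0.0, 1.0]]
fixture [(0.79, [177.7, 190.4], [0.5037, 0.2323])]
keeper_hinge [(0.9, [168.5, 164.7], [0.5608, 0.2503]), (0.24, [199.8, 190.9], [0.4989, 0.1728])]
keeper_knob [(0.63, [138.0, 181.9], [0.5149, 0.3169])]
link_arm [(0.8, [197.1, 194.2], [0.4937, 0.182])]
nut_seat [(0.92, [196.8, 190.9], [0.4989, 0.1801]), (0.67, [177.9, 195.7], [0.4863, 0.2249])]
peg_tray [(0.76, [2
[... 676 characters left out ...]
8, [175.9, 206.7], [0.4947, 0.2331]), (0.18, [194.0, 195.8], [0.5425, 0.2168])]
keeper_hinge [(0.81, [187.6, 175.3], [0.5545, 0.2361])]
keeper_knob [(0.62, [148.7, 168.5], [0.5192, 0.3119])]
link_arm [(0.59, [197.3, 204.1], [0.5081, 0.1849])]
nut_seat [(0.6, [196.1, 196.7], [0.5029, 0.1818]), (0.34, [300.1, 248.1], [0.4656, -0.0658])]
peg_tray [(0.75, [297.4, 250.6], [0.4936, -0.052])]
peg_1 [(0.9, [334.7, 257.1], [0.5054, -0.1234]), (0.67, [267.3, 240.7], [0.4872, 0.01]), (0.63, [300.0, 248.5], [0.4966, -0.0559]), (0.44, [298.4, 250.6], [0.4902, -0.0551])]
socket_a [(0.96, [297.8, 247.9], [0.4962, -0.0515]), (0.89, [332.4, 260.3], [0.4959, -0.1219]), (0.7, [266.2, 243.2], [0.4802, 0.0091])]
```

View pictures.

Run:
```python
import cv2
a=cv2.imread("pics/top.png"); cv2.imwrite("pics/top_c.png",cv2.resize(a[130:250,100:350],None,fx=3.2,fy=3.2,interpolation=cv2.INTER_CUBIC))
a=cv2.imread("pics/scene.png"); cv2.imwrite("pics/scene_c.png",cv2.resize(a[110:300,100:367],None,fx=2.99,fy=2.99,interpolation=cv2.INTER_CUBIC))
```

```text
(no output)
```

View pics/top_c.png

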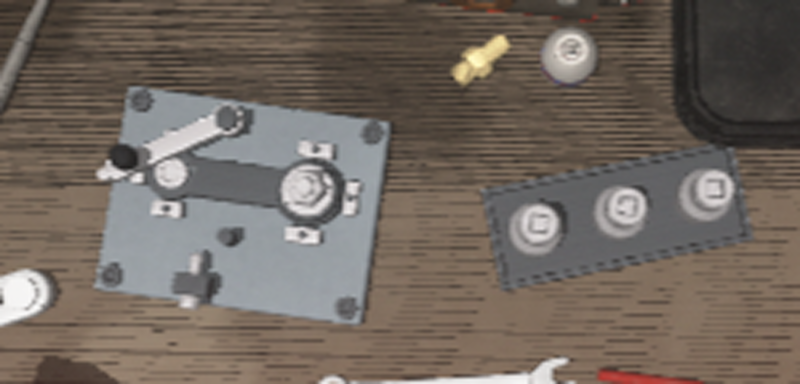

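View pics/scene_c.png

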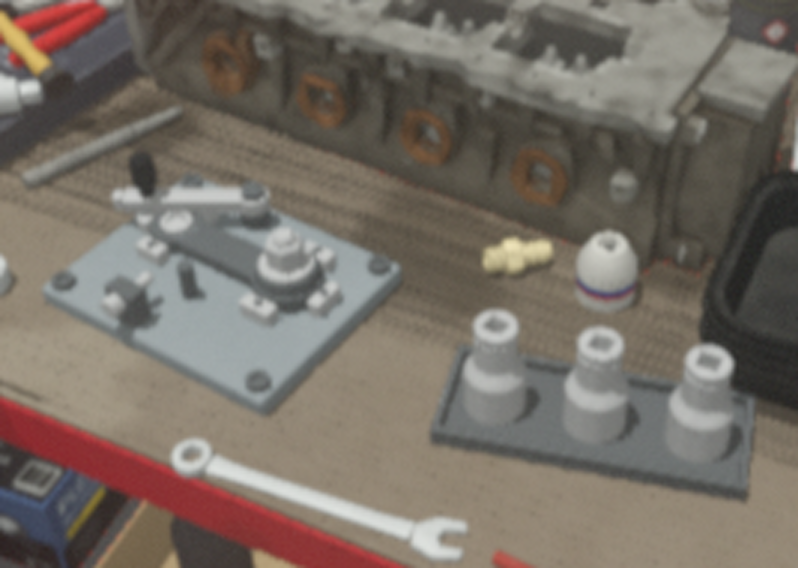

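The top crop shows the fixture with its keeper open: hinge at (230,118), knob at (123,156), nut at (308,187) and plunger at (195,285). The sockets' tops are near (540,222), (625,208) and (714,188). The scene crop agrees, with the knob at (143,170) and the nut at (285,255). Next I'll refine with the plate and tray outlines.

```bash
cat > fit.py <<'E'
from h import *
from scipy.optimize import least_squares
def outline(c,x0,x1,y0,y1,lo,hi):
    hsv=cv2.cvtColor(np.ascontiguousarray(c["pixels"]),cv2.COLOR_RGB2HSV)
    m=cv2.inRange(hsv,np.array(lo),np.array(hi)); k=np.zeros_like(m); k[y0:y1,x0:x1]=m[y0:y1,x0:x1]
    k=cv2.morphologyEx(k,cv2.MORPH_OPEN,np.ones((2,2)))
    n,l,s,_=cv2.connectedComponentsWithStats(k); i=1+np.argmax(s[1:,4])
    cs,_=cv2.findContours((l==i).astype('u1'),cv2.RETR_EXTERNAL,cv2.CHAIN_APPROX_NONE)
    return cv2.convexHull(cs[0])[:,0,:].astype(float)
E
python3 - <<'E'
from fit import *
c=robot.read_camera("top")
hsv=cv2.cvtColor(np.ascontiguousarray(c["pixels"]),cv2.COLOR_RGB2HSV)
for n,p in dict(plate1=(160,175),plate2=(200,220),plate3=(145,210),wood=(160,240),tray1=(280,195),tray2=(308,190),tray3=(265,215),wood2=(230,200)).items(): print(n,hsv[p[1]-1:p[1]+2,p[0]-1:p[0]+2].reshape(-1,3).mean(0).round())
def rep(name,h,z):
    P=np.array([at_z(c,q,z)[:2] for q in h])
    r=cv2.minAreaRect(P.astype(np.float32)*1000); print(name,r,"box",cv2.boxPoints(r).round().tolist())
rep("plate",outline(c,125,230,150,240,(95,25,80),(125,120,200)),.016)
rep("tray",outline(c,245,340,170,225,(90,15,40),(130,120,110)),.014)
E
```

```text
plate1 [ 63.   6. 146.]
plate2 [106.  16. 164.]
plate3 [102.  16. 166.]
wood [ 14.  66. 135.]
tray1 [106.   6.  99.]
tray2 [123.   6. 100.]
tray3 [129.   6. 101.]
wood2 [ 14.  65. 126.]Traceback (most recent call last):
  File "<stdin>", line 8, in <module>
  File "fit.py", line 7, in outline
    n,l,s,_=cv2.connectedComponentsWithStats(k); i=1+np.argmax(s[1:,4])
                                                     ~~~~~~~~~^^^^^^^^^
    return _wrapfunc(a, 'argmax', axis=axis, out=out, **kwds)
    return bound(*args, **kwds)
ValueError: attempt to get argmax of an empty sequence
```

Run:
```python
from fit import *
cs=[robot.read_camera("top"),robot.read_camera("scene")]
Z=dict(fixture=0,keeper_hinge=.0435,keeper_knob=.0615,link_arm=.016,nut_seat=.0425,peg_tray=0,peg_1=.005,socket_a=.005)
c=cs[0]
def rep(name,h,z):
    P=np.array([at_z(c,q,z)[:2] for q in h])
    r=cv2.minAreaRect(P.astype(np.float32)*1000); print(name,np.round(r[0],1),np.round(r[1],1),round(r[2],1))
rep("plate",outline(c,125,230,150,240,(0,0,60),(180,36,255)),.016)
rep("tray",outline(c,245,340,170,225,(0,0,50),(180,32,255)),.014)
for c in cs:
    for k in Z:
        print(k,[(round(d["p"],2),np.round(at_z(c,d["at"],Z[k])[:2],4).tolist()) for d in robot.tip_of(c,k)[:4]])
# socket tops: bright disc at z=.077 in both; find_in
for c in cs:
    print([ (round(d["p"],2),np.round(d["at"],1).tolist()) for d in robot.find_in(c,"socket_a")[:4]],[ (round(d["p"],2),np.round(d["at"],1).tolist()) for d in robot.find_in(c,"keeper_knob")[:2]])
```

```text
plate [490.2 237.4] [219.  164.8] 83.4
tray [490.7 -56.6] [ 80.2 200.6] 12.7
fixture [(0.97, [0.5027, 0.2323])]
keeper_hinge [(0.64, [0.5549, 0.2527])]
keeper_knob [(0.84, [0.5246, 0.319])]
link_arm [(0.93, [0.5068, 0.1817])]
nut_seat [(0.93, [0.5012, 0.1833])]
peg_tray [(0.9, [0.4938, -0.0579]), (0.6, [0.4702, 0.0137]), (0.15, [0.5677, 0.2564])]
peg_1 [(0.94, [0.4943, -0.061]), (0.85, [0.476, 0.0083]), (0.67, [0.5078, -0.1195])]
socket_a [(0.69, [0.5087, -0.1142]), (0.64, [0.487, -0.0576]), (0.63, [0.4746, 0.0125])]
fixture [(0.75, [0.492, 0.224])]
keeper_hinge [(0.69, [0.5548, 0.2476])]
keeper_knob [(0.91, [0.5123, 0.3212])]
link_arm [(0.59, [0.5067, 0.1899]), (0.24, [0.5263, 0.2094])]
nut_seat [(0.72, [0.5067, 0.1929])]
peg_tray [(0.82, [0.4929, -0.0552])]
peg_1 [(0.86, [0.4998, -0.053]), (0.65, [0.4734, 0.0105]), (0.56, [0.5077, -0.1214])]
socket_a [(0.92, [0.4872, 0.0124]), (0.72, [0.4968, -0.0529]), (0.57, [0.4991, -0.1173])]
[(0.83, [317.5, 190.5]), (0.75, [267.0, 202.9]), (0.68, [295.7, 199.2]), (0.43, [181.7, 187.2])] [(0.8, [151.1, 172.5])]
[(0.77, [299.7, 239.7]), (0.7, [300.7, 255.0]), (0.68, [267.0, 232.3])] [(0.61, [160.3, 173.6])]
```

```bash
cat > plan.py <<'E'
import sys
from h import *
def plan(x,y,z,yaw_deg=None):
    s=robot.observe(); p=s["tool_pos"]; w=s["tool_rot"][2]
    tw=w if yaw_deg is None else np.radians(yaw_deg)
    turn=-((tw-w+np.pi)%(2*np.pi)-np.pi)
    d=np.array([x,y,z])-p; X=np.array([np.cos(tw),np.sin(tw)]); Y=np.array([np.sin(tw),-np.cos(tw)])
    print("turn",round(turn,3),"then shift mm",np.round(1000*np.array([d[:2]@X,d[:2]@Y,-d[2]]),1))
E
python3 - <<'E'
from fit import *
from plan import plan
Z=dict(keeper_hinge=.0435,keeper_knob=.0615,nut_seat=.0425,fixture=0)
for n in("top","scene"):
    acc={k:[] for k in Z}
    for i in range(4):
        c=robot.read_camera(n)
        for k in Z:
            d=robot.tip_of(c,k)
            if d: acc[k].append(at_z(c,d[0]["at"],Z[k])[:2]*1000)
    for k,v in acc.items(): print(n,k,np.median(v,0).round(1),np.std(v,0).round(1),len(v))
    if n=="top":
        q=np.array([[140,157.2],[221.9,168.1],[213.1,230.9],[130.3,220]])
        P=np.array([at_z(c,a,.016)[:2]*1000 for a in q]); print("corners",P.round(1).tolist(),P.mean(0).round(1))
    print(n,"campos",ray(c,(0,0))[0].round(3))
plan(.518,.317,.15,118.5)
E
```

```text
top keeper_hinge [558.  246.6] [4.2 3.6] 4
top keeper_knob [522.7 318.6] [1.4 2.1] 4
top nut_seat [498.3 184.6] [4.7 4.3] 4
top fixture [500.2 233. ] [3.3 0.9] 4
corners [[582.5, 326.1], [560.2, 122.9], [404.5, 139.9], [426.8, 341.9]] [493.5 232.7]
top campos [0.383 0.066 1.094]
scene keeper_hinge [555.2 241.4] [5.3 2.4] 3
scene keeper_knob [520.3 319.1] [1.2 4. ] 4
scene nut_seat [505.4 190.9] [3.5 2.9] 4
scene fixture [497.3 230.5] [2.2 2.2] 3
scene campos [-0.044 -0.226  0.639]
turn 0.637 then shift mm [-280.7  184.3   59.5]
```

Call:
carry_out(commands=[[[0, 0, 0], 0.17, 1], [[0, 0, 0], 0.17, 1], [[0, 0, 0], 0.17, 1], [[0, 0, 0], 0.17, 1], [[-0.0455, 0.0333, 0.01], 0, 1], [[-0.0455, 0.0333, 0.01], 0, 1], [[-0.0455, 0.0333, 0.01], 0, 1], [[-0.0455, 0.0333, 0.01], 0, 1], [[-0.0455, 0.0333, 0.01], 0, 1], [[-0.0455, 0.0333, 0.01], 0, 1], [[0, 0, 0], 0, 1], [[0, 0, 0], 0, 1]])

```text
time: 5.55
tool_pos: [0.5209, 0.3181, 0.1493]
tool_rot: [-3.141, -0.001, 2.024]
contact_force: [-0.6, 0.7, 0.4]
opening: 0.092
grip_force: 0.0
```

Run:
```python
from plan import *
plan(.521,.317,.07,116)
c=robot.read_camera("scene"); cv2.imwrite("pics/s2.png",cv2.resize(c["pixels"][60:260,60:327,::-1],None,fx=2.9,fy=2.9))
d=robot.tip_of(c,"keeper_knob"); print(d[:2], proj(c,(.521,.317,.0795)))
```

```text
turn -0.0 then shift mm [-1.1 -0.4 79.3]
[{'at': [144.1, 164.9], 'p': 0.92}] [145.89672515 160.85430011]
```

View pics/s2.png

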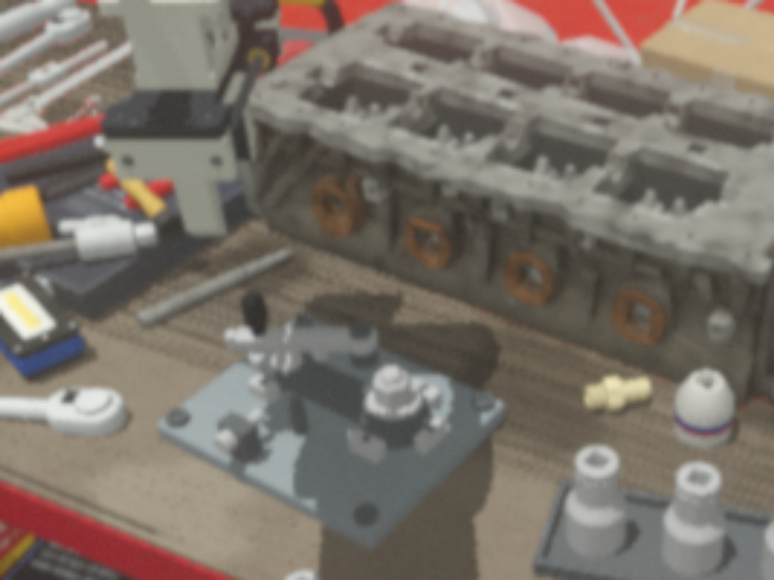

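Run:
```python
from h import *
c=robot.read_camera("scene")
p=np.array([.5209,.3181,.1323]); y=np.array([.899,.438,0])
for s in(-.055,.055,-.046,.046): print(s,(proj(c,p+s*y)-60)*2.9)
t=robot.read_camera("top"); print([(k,np.round(at_z(t,robot.tip_of(t,k)[0]["at"],z)[:2],3)) for k,z in dict(nut_seat=.0425).items()])
cv2.imwrite("pics/t2.png",t["pixels"][:,:,::-1]); print(proj(t,p),proj(t,p+[0,0,.09]))
```

```text
-0.055 [219.09169653 278.67463333]
0.055 [250.17463941 192.06855422]
-0.046 [221.85961601 270.96240818]
0.046 [247.83951195 198.57489547]
[('nut_seat', array([0.5 , 0.18]))]
[129.88415142 174.94008972] [118.29048392 168.26291075]
```

Run:
```python
import cv2
a=cv2.imread("pics/t2.png"); cv2.imwrite("pics/t2c.png",cv2.resize(a[100:250,40:240],None,fx=4,fy=4,interpolation=cv2.INTER_CUBIC))
```

```text
(no output)
```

View pics/t2c.png

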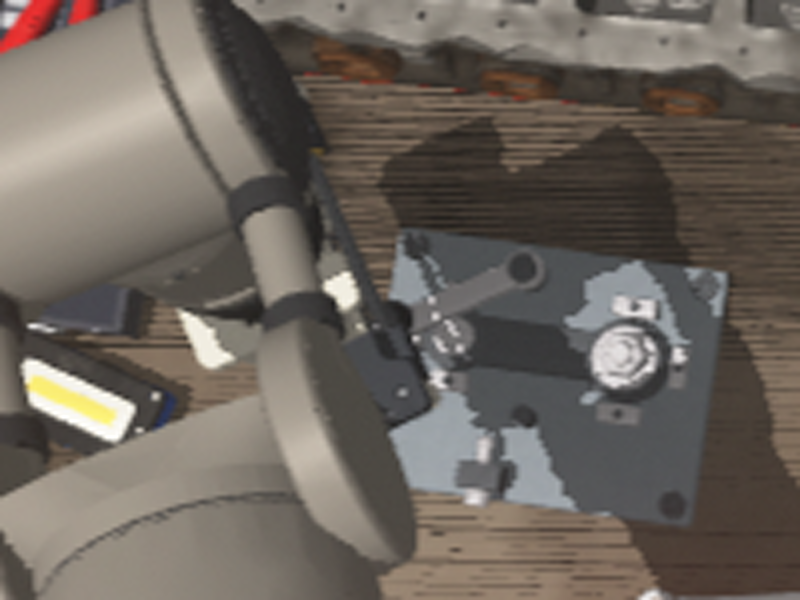

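Run:
```python
from h import *
c=robot.read_camera("scene"); im=np.ascontiguousarray(c["pixels"][:,:,::-1])
big=cv2.resize(im[60:200,80:240],None,fx=4,fy=4)
s=robot.observe(); p=s["tool_pos"]; w=s["tool_rot"][2]
X=np.array([np.cos(w),np.sin(w),0]);Y=np.array([np.sin(w),-np.cos(w),0]);U=np.array([0,0,1.])
def box(cy,hy,hx,z0,z1,col):
    q=[(proj(c,p+cy*Y+a*hy*Y+b*hx*X+z*U)-[80,60])*4 for z in(z0,z1) for a,b in((-1,-1),(-1,1),(1,1),(1,-1))]
    q=np.int32(np.round(q))
    for i in range(4):
        for u,v in((i,(i+1)%4),(i+4,(i+1)%4+4),(i,i+4)): cv2.line(big,tuple(map(int,q[u])),tuple(map(int,q[v])),col,1)
box(-.0555,.0095,.0095,-.017,.049,(0,0,255)); box(.0555,.0095,.0095,-.017,.049,(0,255,0)); box(0,.095,.0375,.049,.12,(255,0,0))
cv2.imwrite("pics/ov.png",big); print(robot.find_in(c,"keeper_knob")[:1],p,robot.tcp_to_tips)
```

```text
[{'at': [156.7, 175.3], 'p': 0.68}] [0.52068906 0.31884928 0.15007629] 0.017
```

View pics/ov.png

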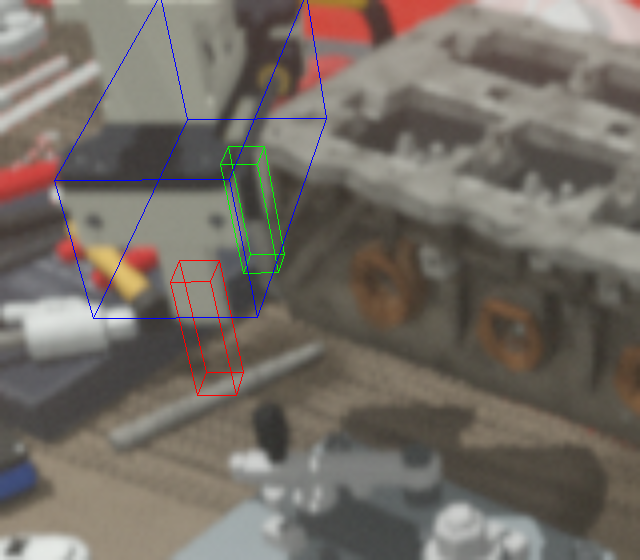

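The overlay shows the visible finger tip at about (190,320) in the crop, against a predicted (220,390). The gripper looks some 45 mm higher than I expected. I'll go down part way and compare again.

Call:
carry_out(commands=[[[0, 0, 0.02], 0, 1], [[0, 0, 0.02], 0, 1], [[0, 0, 0], 0, 1]])

```text
time: 6.28
tool_pos: [0.5202, 0.3178, 0.1083]
tool_rot: [-3.138, -0.0, 2.025]
contact_force: [-0.7, -0.6, 0.6]
opening: 0.0917
grip_force: 0.0
```

```bash
cat > ov.py <<'E'
from h import *
def ov(fn,name="scene",r=(60,200,80,240),f=4,extra=()):
    c=robot.read_camera(name); im=np.ascontiguousarray(c["pixels"][:,:,::-1])
    big=cv2.resize(im[r[0]:r[1],r[2]:r[3]],None,fx=f,fy=f,interpolation=cv2.INTER_CUBIC)
    s=robot.observe(); p=s["tool_pos"]; w=s["tool_rot"][2]; o=s["opening"]/2
    X=np.array([np.cos(w),np.sin(w),0]);Y=np.array([np.sin(w),-np.cos(w),0]);U=np.array([0,0,1.])
    for sg,col in((-1,(0,0,255)),(1,(0,255,0))):
        cy=sg*(o+.0095)
        q=[(proj(c,p+cy*Y+a*.0095*Y+b*.0095*X+z*U)-[r[2],r[0]])*f for z in(-.017,.049) for a,b in((-1,-1),(-1,1),(1,1),(1,-1))]
        q=np.int32(np.round(q))
        for i in range(4):
            for u,v in((i,(i+1)%4),(i+4,(i+1)%4+4),(i,i+4)): cv2.line(big,tuple(map(int,q[u])),tuple(map(int,q[v])),col,1)
    for e in extra: cv2.circle(big,tuple(map(int,(proj(c,e)-[r[2],r[0]])*f)),2,(255,0,255),-1)
    cv2.imwrite(fn,big); return c
E
python3 -c "
from ov import *
ov('pics/ov2.png')"
```

```text
(no output)
```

View pics/ov2.png

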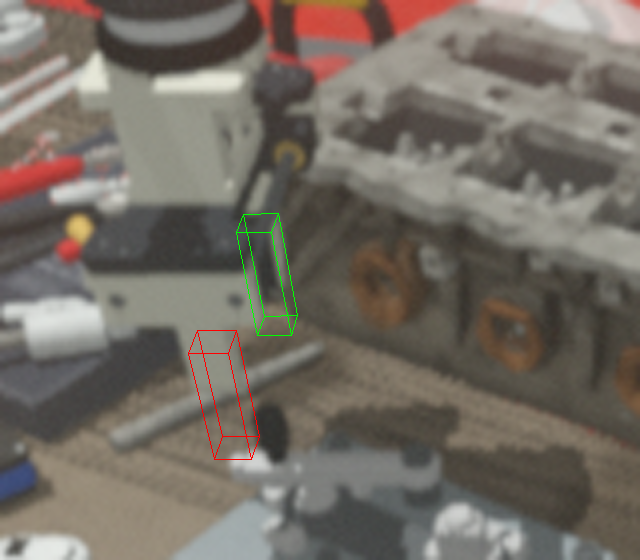

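Same pattern: the finger bottom is near (215,395) in the crop and the knob near (270,430). I'll go down gently and close to test by touch.

Call:
carry_out(commands=[[[0, 0, 0.01], 0, 1], [[0, 0, 0.01], 0, 1], [[0, 0, 0.01], 0, 1], [[0, 0, 0.008], 0, 1], [[0, 0, 0], 0, 1]], newtons=10)

```text
time: 6.95
tool_pos: [0.5209, 0.3178, 0.0706]
tool_rot: [-3.14, -0.0, 2.025]
contact_force: [-0.3, 0.7, 0.1]
opening: 0.0917
grip_force: 0.0
```

Call:
carry_out(commands=[[[0, 0, 0], 0, 0.15], [[0, 0, 0], 0, 0.15], [[0, 0, 0], 0, 0.15], [[0, 0, 0], 0, 0.15], [[0, 0, 0], 0, 0.15], [[0, 0, 0], 0, 0.15]], newtons=10)

```text
time: 7.7
tool_pos: [0.5214, 0.318, 0.0716]
tool_rot: [3.141, -0.0, 2.025]
contact_force: [0.3, 0.1, 0.3]
opening: 0.0363
grip_force: 0.0
```

Call:
carry_out(commands=[[[0, 0, 0], 0, 0.0], [[0, 0, 0], 0, 0.0], [[0, 0, 0], 0, 0.0], [[0, 0, 0], 0, 0.0]])

```text
time: 8.2
tool_pos: [0.5214, 0.318, 0.0716]
tool_rot: [3.141, -0.0, 2.025]
contact_force: [-0.7, -0.1, -0.1]
opening: 0.0008
grip_force: 0.0
```

```bash
python3 -c "
from ov import *
c=ov('pics/ov3.png')
print(robot.tip_of(c,'keeper_knob')[:2]); s=robot.observe(); print(s['opening'],s['grip_force'])
t=robot.read_camera('top'); d=robot.tip_of(t,'keeper_knob'); print([(x['p'],at_z(t,x['at'],.0615)) for x in d[:2]])"
```

```text
[{'at': [148.5, 167.7], 'p': 0.61}]
0.0005185413758344514 0.0
[(0.59, array([0.52661695, 0.31626667, 0.0615    ]))]
```

View pics/ov3.png

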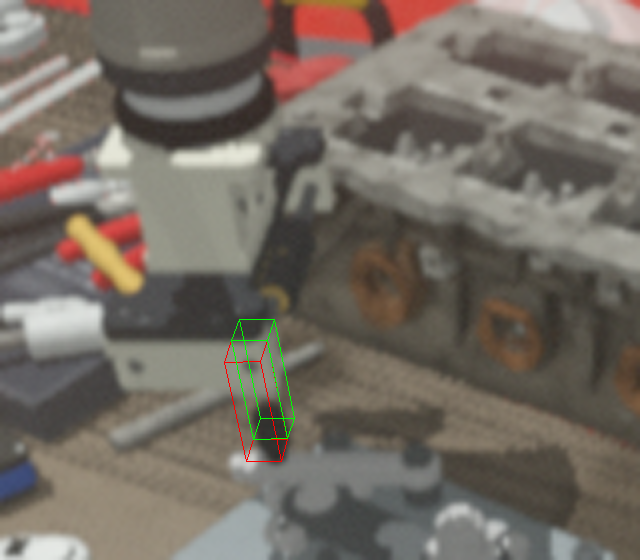

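The fingers closed on nothing. I'll find where they really are by differencing open and closed pictures.

Call:
carry_out(commands=[[[0, 0, -0.02], 0, 0.0], [[0, 0, -0.02], 0, 0.0], [[0, 0, 0], 0, 0.0]])

```text
time: 8.78
tool_pos: [0.5223, 0.3185, 0.113]
tool_rot: [3.138, 0.0, 2.025]
contact_force: [0.8, 0.0, -0.2]
opening: 0.0002
grip_force: 0.0
```

```bash
python3 -c "
from h import *
for n in('top','scene'):
    c=robot.read_camera(n); np.save('pics/cl_'+n,c['pixels'])
print(robot.observe()['qpos'].round(3))"
```

```text
[ 0.422  0.584  1.412  0.     1.146 -0.032]
```

Call:
carry_out(commands=[[[0, 0, 0], 0, 1], [[0, 0, 0], 0, 1], [[0, 0, 0], 0, 1], [[0, 0, 0], 0, 1], [[0, 0, 0], 0, 1], [[0, 0, 0], 0, 1], [[0, 0, 0], 0, 1], [[0, 0, 0], 0, 1]])

```text
time: 9.88
tool_pos: [0.5214, 0.318, 0.1116]
tool_rot: [3.142, -0.0, 2.025]
contact_force: [-0.2, 0.4, 0.4]
opening: 0.0759
grip_force: 0.0
```

```bash
python3 -c "
from h import *
s=robot.observe(); p=s['tool_pos']; w=s['tool_rot'][2]; Y=np.array([np.sin(w),-np.cos(w),0]); print(p,s['opening'])
out=[]
for n in('top','scene'):
    c=robot.read_camera(n); np.save('pics/op_'+n,c['pixels'])
    d=np.abs(c['pixels'].astype(int)-np.load('pics/cl_'+n+'.npy').astype(int)).max(2).astype('u1')
    d=cv2.GaussianBlur(d,(3,3),0); m=(d>18).astype('u1')
    N,l,st,ce=cv2.connectedComponentsWithStats(m)
    for i in range(1,N):
        if st[i,4]>8: print(n,st[i].tolist(),ce[i].round(1))
    for k,o in(('open-',-.0555),('open+',.0555),('closed',0)): print(n,k,'tip',proj(c,p+o*Y-[0,0,.017]).round(1),'root',proj(c,p+o*Y+[0,0,.049]).round(1))
    r=(60,180,90,230)
    A=np.load('pics/cl_'+n+'.npy')[r[0]:r[1],r[2]:r[3],::-1]; B=c['pixels'][r[0]:r[1],r[2]:r[3],::-1]
    out.append(np.hstack([cv2.resize(x,None,fx=2.8,fy=2.4,interpolation=cv2.INTER_CUBIC) for x in (A,B)]))
cv2.imwrite('pics/diff.png',np.vstack(out))
"
```

```text
[0.52137817 0.31802726 0.11155207] 0.07588414954752058
top [125, 137, 5, 9, 32] [126.7 141.8]
top [161, 141, 3, 5, 10] [161.9 143.1]
top [145, 144, 14, 11, 47] [150.7 148.4]
top [127, 148, 18, 32, 256] [135.2 163.1]
top [21, 151, 9, 17, 43] [ 24.4 159.9]
top [30, 169, 4, 5, 10] [ 31.2 171.2]
top [145, 168, 4, 5, 10] [146.4 169.7]
top [96, 181, 8, 8, 22] [100.  184.3]
top [134, 180, 18, 10, 67] [142.7 183.5]
top [175, 182, 4, 6, 18] [176.6 184.3]
top [145, 187, 7, 9, 37] [148.2 190.9]
top [100, 191, 6, 3, 9] [102.8 192.3]
top [56, 193, 5, 15, 22] [ 57.5 200. ]
top [154, 193, 6, 4, 13] [156.3 194.5]
top [142, 199, 15, 10, 30] [150.5 203.3]
top [54, 300, 2, 5, 9] [ 54.4 302.2]
top [104, 319, 5, 3, 11] [106.5 320.2]
top [95, 322, 4, 3, 10] [ 96.8 323.1]
top [156, 323, 16, 8, 45] [163.6 325.6]
top [65, 324, 61, 25, 114] [ 93. 334.]
top [67, 327, 21, 12, 47] [ 77.4 332. ]
top [173, 333, 12, 12, 36] [178.4 338.3]
top [62, 339, 4, 4, 9] [ 63.4 340.7]
top [15, 368, 51, 16, 132] [ 39.  375.5]
top open- tip [143.8 199.2] root [136.8 196.3]
top open+ tip [124.6 155.4] root [116.3 149.5]
top closed tip [134.2 177.2] root [126.5 172.8]
scene [140, 87, 20, 49, 414] [149.1 107.3]
scene [125, 139, 17, 17, 199] [132.4 147.1]
scene [139, 140, 7, 3, 16] [141.8 140.9]
scene [172, 169, 8, 3, 14] [174.5 169.6]
scene [190, 168, 3, 4, 10] [191.  169.8]
scene [149, 181, 4, 4, 11] [150.5 182.8]
scene [147, 189, 4, 6, 22] [148.5 191.3]
scene [179, 190, 3, 6, 14] [179.9 192.6]
scene [148, 196, 4, 5, 15] [149.3 198.3]
scene open- tip [139.1 171. ] root [133.  144.4]
scene open+ tip [149.3 140.4] root [144.2 114.7]
scene closed tip [144.4 155. ] root [138.9 128.9]
```

View pics/diff.png

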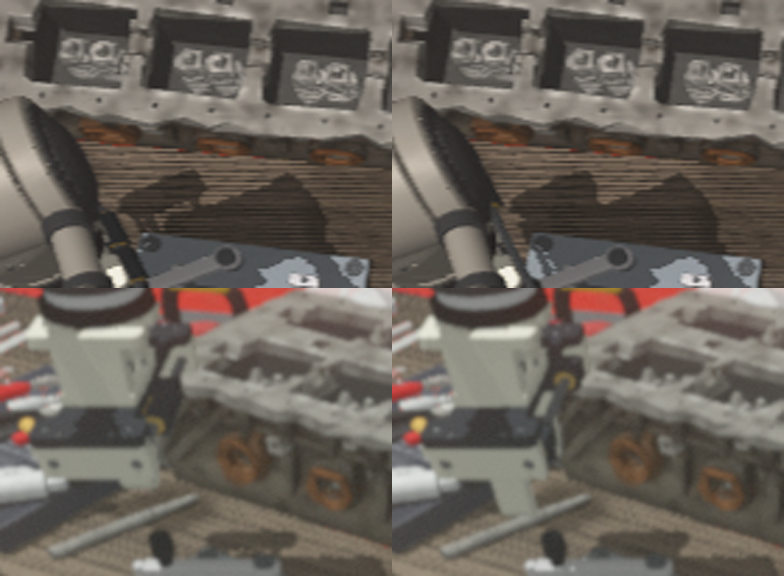

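The near finger's tip appears about 15 px above its predicted place, in the direction a height offset of about 40 mm would give. The fingers probably passed above the knob. I'll go lower in small steps, watching the force.

Call:
carry_out(commands=[[[0, 0, 0.02], 0, 0.6], [[0, 0, 0.02], 0, 0.6], [[0, 0, 0.006], 0, 0.6], [[0, 0, 0.004], 0, 0.6], [[0, 0, 0.004], 0, 0.6], [[0, 0, 0], 0, 0.6]])

```text
time: 10.72
tool_pos: [0.5215, 0.3181, 0.0577]
tool_rot: [3.141, -0.0, 2.025]
contact_force: [0.9, -0.2, 0.4]
opening: 0.0553
grip_force: 0.0
```

```bash
python3 -c "
from h import *
s=robot.observe(); print(s['opening'],s['contact_force'].round(1),s['tool_pos'])
c=robot.read_camera('scene'); cv2.imwrite('pics/x.png',c['pixels'][:,:,::-1])
A=cv2.resize(c['pixels'][90:200,90:210,::-1],None,fx=3.2,fy=4,interpolation=cv2.INTER_CUBIC)
t=robot.read_camera('top'); B=cv2.resize(t['pixels'][130:240,80:200,::-1],None,fx=3.2,fy=4,interpolation=cv2.INTER_CUBIC)
cv2.imwrite('pics/low.png',np.hstack([A,B]))"
```

```text
0.05528814193953834 [ 0.9 -0.2  0.4] [0.52147513 0.31806523 0.05772702]
```

View pics/low.png

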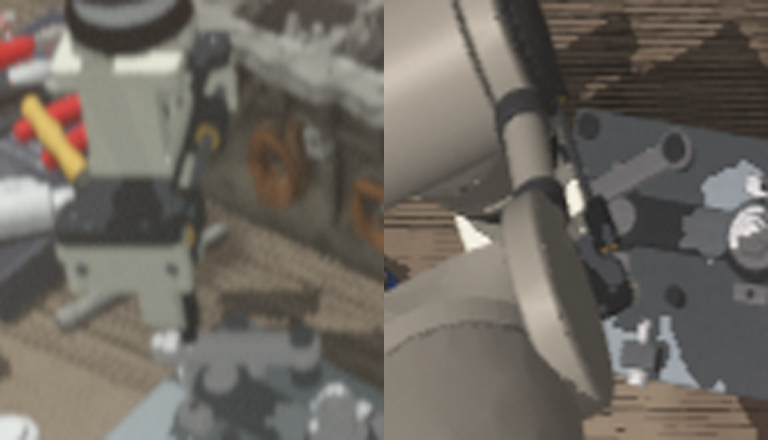

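The left half shows the near finger in front of the knob, with its tip around (160,325). That again reads about 40 mm higher than the state says, so I'll keep descending carefully.

Call:
carry_out(commands=[[[0, 0, 0.004], 0, 0.6], [[0, 0, 0.004], 0, 0.6], [[0, 0, 0.004], 0, 0.6], [[0, 0, 0.003], 0, 0.6], [[0, 0, 0], 0, 0.6]])

```text
time: 11.45
tool_pos: [0.5212, 0.3179, 0.0421]
tool_rot: [-3.141, -0.0, 2.025]
contact_force: [0.6, -0.2, 0.0]
opening: 0.0549
grip_force: 0.0
```

Call:
carry_out(commands=[[[0, 0, 0], 0, 0.15], [[0, 0, 0], 0, 0.15], [[0, 0, 0], 0, 0.15], [[0, 0, 0], 0, 0.15], [[0, 0, 0], 0, 0.15]], newtons=5)

```text
time: 12.08
tool_pos: [0.5213, 0.318, 0.0426]
tool_rot: [-3.142, -0.0, 2.025]
contact_force: [0.1, 0.0, 0.4]
opening: 0.0178
grip_force: 5.0
```

The knob is gripped (opening 18 mm), so tool heights read about 40 mm below the real ones. I'll get a deeper hold and swing the bar.

Call:
carry_out(commands=[[[0, 0, 0], 0, 0.4], [[0, 0, 0], 0, 0.4], [[0, 0, 0.004], 0, 0.4], [[0, 0, 0.004], 0, 0.4], [[0, 0, 0], 0, 0.1], [[0, 0, 0], 0, 0.1], [[0, 0, 0], 0, 0.1]], newtons=15)

```text
time: 12.95
tool_pos: [0.5214, 0.3181, 0.0346]
tool_rot: [3.141, -0.0, 2.025]
contact_force: [0.3, 0.6, -0.8]
opening: 0.0178
grip_force: 15.0
```

Call:
carry_out(commands=[[[-0.0004, -0.0078, 0], -0.1, 0.1], [[-0.0004, -0.0078, 0], -0.1, 0.1], [[-0.0004, -0.0078, 0], -0.1, 0.1], [[-0.0004, -0.0078, 0], -0.1, 0.1], [[0, 0, 0], 0, 0.1]])

```text
time: 13.58
tool_pos: [0.4958, 0.2991, 0.0346]
tool_rot: [-3.141, -0.001, 2.424]
contact_force: [-3.7, 2.6, -0.0]
opening: 0.0179
grip_force: 15.0
```

Call:
carry_out(commands=[[[-0.0004, -0.0078, 0], -0.1, 0.1], [[-0.0004, -0.0078, 0], -0.1, 0.1], [[-0.0004, -0.0078, 0], -0.1, 0.1], [[-0.0004, -0.0078, 0], -0.1, 0.1], [[0, 0, 0], 0, 0.1]])

```text
time: 14.2
tool_pos: [0.4795, 0.2719, 0.0345]
tool_rot: [-3.14, -0.004, 2.823]
contact_force: [-7.8, 1.3, 3.2]
opening: 0.0174
grip_force: 15.0
```

Call:
carry_out(commands=[[[-0.0002, -0.0039, 0], -0.05, 0.1], [[-0.0002, -0.0039, 0], -0.05, 0.1], [[-0.0002, -0.0039, 0], -0.05, 0.1], [[-0.0002, -0.0039, 0], -0.05, 0.1], [[0, 0, 0], 0, 0.1]])

```text
time: 14.82
tool_pos: [0.4759, 0.2567, 0.0344]
tool_rot: [-3.14, -0.005, 3.023]
contact_force: [-9.6, -1.0, 6.6]
opening: 0.0174
grip_force: 15.0
```

Call:
carry_out(commands=[[[0.004, -0.002, 0], 0, 0.1], [[0, -0.003, 0], 0, 0.1], [[0, 0, 0], 0, 0.1]])

```text
time: 15.2
tool_pos: [0.4752, 0.2539, 0.0347]
tool_rot: [3.138, 0.003, 3.023]
contact_force: [1.9, 7.7, -5.2]
opening: 0.0181
grip_force: 15.0
```

```bash
python3 -c "
from h import *
for n in('top','scene'):
    c=robot.read_camera(n)
    print(n,[(k,round(d['p'],2),at_z(c,d['at'],z)[:2].round(4)) for k,z in (('keeper_knob',.0615),('keeper_hinge',.0435)) for d in robot.tip_of(c,k)[:2]])"
```

```text
top [('keeper_hinge', 0.98, array([0.5534, 0.2428])), ('keeper_hinge', 0.29, array([ 0.5035, -0.1091]))]
scene [('keeper_knob', 0.47, array([0.4774, 0.2533])), ('keeper_hinge', 0.81, array([0.5561, 0.2416]))]
```

Call:
carry_out(commands=[[[0, -0.002, 0], -0.02, 0.1], [[0, -0.002, 0], -0.02, 0.1], [[0, 0, 0], 0, 0.1]])

```text
time: 15.88
tool_pos: [0.4755, 0.2533, 0.0348]
tool_rot: [3.133, 0.005, 3.062]
contact_force: [3.1, 24.8, -10.3]
opening: 0.0179
grip_force: 15.0
```

Call:
carry_out(commands=[[[0, -0.002, 0], 0, 0.1], [[0, -0.001, 0], 0, 0.1], [[0, 0, 0], 0, 0.1]])

```text
time: 16.25
tool_pos: [0.4754, 0.2514, 0.0348]
tool_rot: [3.131, 0.005, 3.062]
contact_force: [3.0, 30.0, -11.8]
opening: 0.0214
grip_force: 15.0
```

The force now rises against a hard stop and the knob sits where a shut bar puts it, so the bar is home. I'll release, retreat, and measure the nut and sockets by pixel fits.

Call:
carry_out(commands=[[[0, 0.002, 0], 0, 0.6], [[0, 0, 0], 0, 0.6], [[0, 0, 0], 0, 0.6], [[0, 0, 0], 0, 0.6], [[0, 0, -0.03], 0, 0.5], [[0, 0, -0.04], 0, 0.5], [[0, -0.06, -0.03], 0, 0.5], [[0, -0.06, -0.0], 0, 0.5]])

```text
time: 17.25
tool_pos: [0.4659, 0.1308, 0.1348]
tool_rot: [3.141, 0.005, 3.066]
contact_force: [1.4, -1.0, -0.5]
opening: 0.0459
grip_force: 0.0
```

Run:
```python
from h import *
s=robot.observe(); print(s["tool_pos"].round(4),s["tool_rot"].round(3))
t=robot.read_camera("top"); c=robot.read_camera("scene")
for cam in(t,c):
    for k,z in (('keeper_knob',.0615),('keeper_hinge',.0435)):
        d=robot.tip_of(cam,k); print(k,[(round(x['p'],2),at_z(cam,x['at'],z)[:2].round(4)) for x in d[:1]])
def blob(im,ctr,r,thr):
    g=cv2.cvtColor(np.ascontiguousarray(im),cv2.COLOR_RGB2GRAY); g=cv2.resize(g,None,fx=4,fy=4,interpolation=cv2.INTER_CUBIC)
    m=np.zeros_like(g); cv2.circle(m,(int(ctr[0]*4),int(ctr[1]*4)),int(r*4),255,-1)
    b=((g>thr)&(m>0)).astype('u1'); n,l,st,ce=cv2.connectedComponentsWithStats(b); i=1+np.argmax(st[1:,4])
    cs,_=cv2.findContours((l==i).astype('u1'),cv2.RETR_EXTERNAL,cv2.CHAIN_APPROX_NONE)
    (x,y),R=cv2.minEnclosingCircle(cs[0]); f=lambda a:(np.array(a)+.5)/4-.5
    return f((x,y)),R/4,f(ce[i]),st[i,4]/16
top0=cv2.imread("pics/top.png")[:,:,::-1]; sc0=cv2.imread("pics/scene.png")[:,:,::-1]
for nm,im,cam,ctr in(("top",top0,t,(196.3,188.4)),("scene",sc0,c,(195.5,194))):
    for thr in(110,125,140):
        ec,R,ce,a=blob(im,ctr,11,thr); print("nut",nm,thr,ec.round(2),round(R,2),ce.round(2),a,[at_z(cam,ec,z)[:2].round(4) for z in(.0425,.0625)],at_z(cam,ce,.0525)[:2].round(4))
for px in((268.5,198.8),(295.5,195),(322,189)):
    for thr in(150,165): 
        ec,R,ce,a=blob(top0,px,9,thr); print("sock",thr,ec.round(2),round(R,2),ce.round(2),a,at_z(t,ec,.077)[:2].round(4),at_z(t,ce,.077)[:2].round(4))
```

```text
[0.4659 0.1308 0.1348] [3.141 0.005 3.066]
keeper_knob []
keeper_hinge []
keeper_knob [(0.55, array([0.4717, 0.255 ]))]
keeper_hinge [(0.78, array([0.5427, 0.2388]))]
nut top 110 [195.43 189.21] 8.85 [195.39 189.1 ] 225.5625 [array([0.5029, 0.1836]), array([0.5006, 0.1813])] [0.502  0.1825]
nut top 125 [195.45 189.2 ] 8.65 [195.22 189.18] 205.5625 [array([0.5029, 0.1835]), array([0.5007, 0.1813])] [0.5018 0.1829]
nut top 140 [195.41 188.98] 8.39 [194.68 189.37] 177.25 [array([0.5035, 0.1836]), array([0.5012, 0.1814])] [0.5013 0.1842]
nut scene 110 [195.12 193.62] 11.0 [195.23 193.81] 372.25 [array([0.5104, 0.1889]), array([0.4918, 0.175 ])] [0.5007 0.1814]
nut scene 125 [195.12 193.62] 11.0 [195.27 193.62] 333.6875 [array([0.5104, 0.1889]), array([0.4918, 0.175 ])] [0.5012 0.1817]
nut scene 140 [195.13 193.62] 10.99 [195.28 193.25] 288.3125 [array([0.5104, 0.1889]), array([0.4918, 0.175 ])] [0.5022 0.1823]
sock 150 [266.83 200.6 ] 7.47 [267.06 199.72] 127.75 [0.4761 0.0131] [0.4782 0.0126]
sock 165 [267.82 199.49] 5.96 [267.84 199.37] 95.3125 [0.4788 0.0108] [0.4791 0.0107]
sock 150 [295.38 194.36] 6.4 [295.45 194.12] 107.4375 [ 0.4923 -0.0535] [ 0.4929 -0.0537]
sock 165 [295.38 194.12] 5.93 [295.45 194.17] 87.6875 [ 0.4928 -0.0535] [ 0.4927 -0.0537]
sock 150 [322.62 189.  ] 6.38 [322.72 188.56] 99.25 [ 0.5064 -0.1174] [ 0.5074 -0.1177]
sock 165 [322.97 188.51] 5.76 [322.67 188.55] 81.75 [ 0.5075 -0.1183] [ 0.5075 -0.1176]
```

Call:
carry_out(commands=[[[0, 0, 0], 0.163, 0.55], [[0, 0, 0], 0.163, 0.55], [[0, 0, 0], 0.162, 0.55], [[-0.025, -0.0315, 0.01], 0, 0.55], [[-0.025, -0.0315, 0.01], 0, 0.55], [[-0.025, -0.0315, 0.01], 0, 0.55], [[0, 0, 0.02], 0, 0.55], [[0, 0, 0], 0, 0.55]])

```text
time: 18.55
tool_pos: [0.4765, 0.0127, 0.0812]
tool_rot: [-3.14, -0.003, 2.578]
contact_force: [-0.7, -0.1, -0.8]
opening: 0.0506
grip_force: 0.0
```

```bash
python3 -c "
from plan import *
plan(.4788,.0108,.032,147.7)
c=robot.read_camera('scene'); 
d=robot.tip_of(c,'keeper_knob')+robot.tip_of(robot.read_camera('top'),'keeper_knob'); print([(x['p'],x['at']) for x in d], proj(c,(.478,.2525,.0615)),proj(c,(.4795,.2445,.0615)),proj(c,(.4775,.2605,.0615)))"
```

```text
turn -0.0 then shift mm [-3.  -0.3 49.2]
[(0.74, [158.9, 189.7]), (0.56, [162.4, 196.5]), (0.22, [317.0, 195.8])] [159.8911933  187.15614666] [163.49154485 187.82686642] [156.59057629 186.20869399]
```

Call:
carry_out(commands=[[[-0.003, 0, 0.015], 0, 0.55], [[0, 0, 0.012], 0, 0.55], [[0, 0, 0.012], 0, 0.55], [[0, 0, 0.01], 0, 0.55], [[0, 0, 0], 0, 0.25], [[0, 0, 0], 0, 0.25], [[0, 0, 0], 0, 0.25], [[0, 0, 0], 0, 0.25]], newtons=5)

```text
time: 19.75
tool_pos: [0.48, 0.01, 0.0338]
tool_rot: [3.141, 0.001, 2.577]
contact_force: [-0.9, -1.2, 2.4]
opening: 0.0279
grip_force: 5.0
```

Call:
carry_out(commands=[[[0, 0, 0], 0, 0.45], [[0, 0, 0], 0, 0.45], [[0, 0, 0], 0.1745, 0.45], [[0, 0, 0], 0.1745, 0.45], [[0, 0, 0], 0.1745, 0.45], [[0, 0, 0], 0.1745, 0.45], [[0, 0, 0], 0.1745, 0.45], [[0, 0, 0], 0.1745, 0.45], [[0, 0, 0], 0.1745, 0.45], [[0, 0, 0], 0.1745, 0.45], [[0, 0, 0], 0.1745, 0.45], [[0, 0, 0], 0, 0.25], [[0, 0, 0], 0, 0.25], [[0, 0, 0], 0, 0.25]], newtons=40)

```text
time: 21.5
tool_pos: [0.4798, 0.0102, 0.0334]
tool_rot: [-3.141, -0.0, 1.008]
contact_force: [-1.0, 0.2, -0.5]
opening: 0.0278
grip_force: 40.0
```

Call:
carry_out(commands=[[[0, 0, -0.01], 0, 0.25], [[0, 0, -0.03], 0, 0.25], [[0, 0, -0.05], 0, 0.25], [[0, 0, 0], 0, 0.25]])

```text
time: 22.0
tool_pos: [0.4823, 0.0099, 0.1272]
tool_rot: [3.134, -0.003, 1.007]
contact_force: [-0.2, 0.3, -4.3]
opening: 0.0268
grip_force: 40.0
```

```bash
python3 -c "
from plan import *
plan(.5025,.183,.122)"
```

```text
turn -0.0 then shift mm [157.1 -75.5   5.2]
```

Call:
carry_out(commands=[[[0.0527, -0.0245, 0], 0, 0.25], [[0.0527, -0.0245, 0], 0, 0.25], [[0.0527, -0.0245, 0], 0, 0.25], [[0, 0, 0.012], 0, 0.25], [[0, 0, 0], 0, 0.25]])

```text
time: 22.62
tool_pos: [0.5006, 0.1825, 0.1095]
tool_rot: [-3.138, 0.004, 1.008]
contact_force: [-0.4, -0.6, -3.0]
opening: 0.0271
grip_force: 40.0
```

Run:
```python
from plan import *
plan(.5025,.183,.100)
print(robot.observe()["contact_force"].round(1))
c=robot.read_camera("scene"); t=robot.read_camera("top")
p=robot.observe()["tool_pos"]
for cam in(t,c):
    print("nut pred",proj(cam,(.5025,.183,.0425)).round(1),[ (round(d["p"],2),np.round(d["at"],1)) for d in robot.tip_of(cam,"nut_seat")[:2]],
     "sock pred",proj(cam,(p[0],p[1],p[2]-.0284)).round(1),[ (round(d["p"],2),np.round(d["at"],1)) for d in robot.tip_of(cam,"socket_a")[:4]])
A=cv2.resize(c["pixels"][120:230,140:260,::-1],None,fx=3.3,fy=5,interpolation=cv2.INTER_CUBIC); B=cv2.resize(t["pixels"][140:250,140:260,::-1],None,fx=3.3,fy=5,interpolation=cv2.INTER_CUBIC)
cv2.imwrite("pics/nut1.png",np.hstack([A,B]))
```

```text
turn -0.0 then shift mm [1.4 1.4 9.5]
[-0.4 -0.6 -3. ]
nut pred [195.7 189.4] [] sock pred [194.3 187.7] [(0.76, array([294. , 201.1])), (0.48, array([315.3, 190.4]))]
nut pred [195.5 196.7] [(0.93, array([190.9, 195.7])), (0.42, array([196.2, 206. ]))] sock pred [194.  182.3] [(0.92, array([331.8, 257.7])), (0.79, array([192.2, 181.5])), (0.69, array([296.9, 249.2]))]
```

Call:
carry_out(commands=[[[0.001, 0.001, 0.008], 0, 0.25], [[0, 0, 0.006], 0, 0.25], [[0, 0, 0.003], 0, 0.25], [[0, 0, 0.003], 0, 0.25], [[0, 0, 0.001], 0, 0.25], [[0, 0, 0], 0, 0.25]])

```text
time: 23.68
tool_pos: [0.5038, 0.1835, 0.0908]
tool_rot: [3.141, -0.0, 1.006]
contact_force: [0.1, 0.3, -0.1]
opening: 0.0274
grip_force: 40.0
```

Call:
carry_out(commands=[[[0, 0, 0.001], 0, 0.25], [[0, 0, 0.001], 0, 0.25], [[0, 0, 0], 0, 0.25]])

```text
time: 24.05
tool_pos: [0.5043, 0.1838, 0.0903]
tool_rot: [3.14, -0.002, 1.006]
contact_force: [-3.7, 0.1, 11.4]
opening: 0.0272
grip_force: 40.0
```

Call:
carry_out(commands=[[[0, 0, 0], -0.12, 0.25], [[0, 0, 0], -0.12, 0.25], [[0, 0, 0], -0.12, 0.25]])

```text
time: 24.42
tool_pos: [0.5047, 0.1839, 0.0904]
tool_rot: [3.139, -0.002, 1.37]
contact_force: [-2.6, 0.6, 11.5]
opening: 0.0272
grip_force: 40.0
```

Call:
carry_out(commands=[[[0, 0, 0], -0.12, 0.25], [[0, 0, 0], -0.12, 0.25], [[0, 0, 0], -0.12, 0.25]])

```text
time: 24.8
tool_pos: [0.5049, 0.1842, 0.0906]
tool_rot: [3.138, -0.001, 1.73]
contact_force: [-2.1, 2.5, 12.2]
opening: 0.0274
grip_force: 40.0
```

Call:
carry_out(commands=[[[0, 0, 0], -0.12, 0.25], [[0, 0, 0], -0.12, 0.25], [[0, 0, 0], -0.12, 0.25]])

```text
time: 25.18
tool_pos: [0.5049, 0.1843, 0.0906]
tool_rot: [3.137, 0.0, 2.09]
contact_force: [-2.4, 1.8, 12.3]
opening: 0.0269
grip_force: 40.0
```

No drop over a full 60° sweep, and the socket stands at nut-top height. I'll lift slightly and feel for the stud inside the mouth, which gives the nut centre and the mouth size.

Call:
carry_out(commands=[[[0, 0, -0.006], 0, 0.25], [[0.003, 0, 0], 0, 0.25], [[0.003, 0, 0], 0, 0.25], [[0, 0, 0], 0, 0.25]])

```text
time: 25.68
tool_pos: [0.501, 0.1881, 0.0943]
tool_rot: [-3.141, 0.001, 2.086]
contact_force: [1.2, -4.0, -1.4]
opening: 0.0271
grip_force: 40.0
```

Call:
carry_out(commands=[[[-0.006, 0, 0], 0, 0.25], [[-0.006, 0, 0], 0, 0.25], [[0, 0, 0], 0, 0.25]])

```text
time: 26.05
tool_pos: [0.5063, 0.1782, 0.0941]
tool_rot: [-3.141, -0.001, 2.085]
contact_force: [-0.7, 1.8, -2.8]
opening: 0.0272
grip_force: 40.0
```

Call:
carry_out(commands=[[[0.006, 0.003, 0], 0, 0.25], [[0, 0.003, 0], 0, 0.25], [[0, 0, 0], 0, 0.25]])

```text
time: 26.42
tool_pos: [0.5075, 0.1856, 0.0941]
tool_rot: [-3.137, 0.0, 2.087]
contact_force: [-3.7, -4.7, -0.9]
opening: 0.0271
grip_force: 40.0
```

Call:
carry_out(commands=[[[0, -0.006, 0], 0, 0.25], [[0, -0.006, 0], 0, 0.25], [[0, 0, 0], 0, 0.25]])

```text
time: 26.8
tool_pos: [0.4991, 0.1805, 0.0949]
tool_rot: [3.139, 0.001, 2.086]
contact_force: [2.7, 0.5, -4.0]
opening: 0.0273
grip_force: 40.0
```

The free play is about ±5.3 mm, which matches the 25.5 mm mouth on a 15 mm stud. So this socket should fit, and I was about 2 mm off centre. The centre comes out at (0.5029, 0.1827), so I'll go there and sweep again.

Call:
carry_out(commands=[[[-0.0003, 0.0053, 0], 0, 0.25], [[0, 0, 0.003], 0, 0.25], [[0, 0, 0.003], 0, 0.25], [[0, 0, 0.001], 0, 0.25]])

```text
time: 27.3
tool_pos: [0.504, 0.1832, 0.0901]
tool_rot: [3.139, 0.001, 2.086]
contact_force: [-5.8, -0.2, 23.8]
opening: 0.0272
grip_force: 40.1
```

Call:
carry_out(commands=[[[0, 0, 0], 0.1, 0.25], [[0, 0, 0], 0.1, 0.25], [[0, 0, 0], 0, 0.25]])

```text
time: 27.68
tool_pos: [0.5052, 0.1828, 0.0904]
tool_rot: [3.136, 0.001, 1.886]
contact_force: [-2.1, -1.6, 16.9]
opening: 0.027
grip_force: 40.1
```

Call:
carry_out(commands=[[[0, 0, 0], 0.1, 0.25], [[0, 0, 0], 0.1, 0.25], [[0, 0, 0], 0, 0.25]])

```text
time: 28.05
tool_pos: [0.5057, 0.1826, 0.0905]
tool_rot: [3.135, 0.001, 1.685]
contact_force: [0.2, -3.3, 17.4]
opening: 0.0271
grip_force: 40.0
```

Call:
carry_out(commands=[[[0, -0.0027, -0.0015], 0, 0.25], [[0, 0, 0], 0.08, 0.25], [[0, 0, 0], 0.08, 0.25], [[0, 0, 0], 0, 0.25]])

```text
time: 28.55
tool_pos: [0.5025, 0.183, 0.0906]
tool_rot: [3.137, -0.001, 1.526]
contact_force: [1.8, 0.5, 7.8]
opening: 0.0272
grip_force: 40.0
```

Call:
carry_out(commands=[[[0, 0, 0], 0.08, 0.25], [[0, 0, 0], 0.08, 0.25], [[0, 0, 0], 0.08, 0.25], [[0, 0, 0], 0, 0.25]])

```text
time: 29.05
tool_pos: [0.5027, 0.1831, 0.0907]
tool_rot: [3.137, -0.003, 1.286]
contact_force: [2.2, 0.7, 7.7]
opening: 0.027
grip_force: 40.0
```

Call:
carry_out(commands=[[[0, 0, 0], 0.08, 0.25], [[0, 0, 0], 0.08, 0.25], [[0, 0, 0], 0.08, 0.25], [[0, 0, 0], 0, 0.25]])

```text
time: 29.55
tool_pos: [0.5028, 0.1831, 0.0907]
tool_rot: [3.137, -0.004, 1.046]
contact_force: [2.2, 0.6, 7.4]
opening: 0.0273
grip_force: 40.0
```

Call:
carry_out(commands=[[[0, 0, 0], 0.08, 0.25], [[0, 0, 0], 0.08, 0.25], [[0, 0, 0], 0.08, 0.25], [[0, 0, 0], 0, 0.25]])

```text
time: 30.05
tool_pos: [0.5029, 0.183, 0.0907]
tool_rot: [3.138, -0.005, 0.806]
contact_force: [3.2, 1.9, 7.2]
opening: 0.0271
grip_force: 40.0
```

Call:
carry_out(commands=[[[0, 0, 0], 0.08, 0.25], [[0, 0, 0], 0.08, 0.25], [[0, 0, 0], 0.08, 0.25], [[0, 0, 0], 0, 0.25]])

```text
time: 30.55
tool_pos: [0.5029, 0.183, 0.0907]
tool_rot: [3.14, -0.006, 0.566]
contact_force: [1.9, 0.6, 7.6]
opening: 0.0271
grip_force: 40.0
```

Two full 60° sweeps, the second one well centred, gave no drop. This socket does not fit (the probing range included grip and arm compliance). I'll put it back and take the middle one.

Call:
carry_out(commands=[[[0, 0, -0.036], -0.147, 0.25], [[0, 0, 0], -0.147, 0.25], [[0, 0, 0], -0.147, 0.25], [[-0.0528, 0.0244, 0], 0, 0.25], [[-0.0528, 0.0244, 0], 0, 0.25], [[-0.0528, 0.0244, 0.02], 0, 0.25], [[0, 0, 0.03], 0, 0.25], [[0, 0, 0], 0, 0.25], [[0, 0, 0], 0, 0.25]])

```text
time: 31.68
tool_pos: [0.4782, 0.01, 0.0755]
tool_rot: [3.141, -0.0, 1.008]
contact_force: [-1.1, 0.4, -3.2]
opening: 0.0271
grip_force: 40.0
```

```bash
python3 -c "
from plan import *
plan(.4795,.0102,.0334,57.7)"
```

```text
turn 0.001 then shift mm [ 0.9  1.  42.1]
```

Call:
carry_out(commands=[[[0.001, 0.001, 0.015], 0, 0.25], [[0, 0, 0.012], 0, 0.25], [[0, 0, 0.01], 0, 0.25], [[0, 0, 0.005], 0, 0.25], [[0, 0, 0], 0, 0.25]])

```text
time: 32.3
tool_pos: [0.4787, 0.01, 0.0334]
tool_rot: [-3.141, 0.0, 1.007]
contact_force: [-4.2, 1.6, 6.5]
opening: 0.0272
grip_force: 40.0
```

Call:
carry_out(commands=[[[0, 0, 0], 0, 0.55], [[0, 0, 0], 0, 0.55], [[0, 0, -0.035], 0, 0.55], [[-0.0231, 0.0236, -0.003], 0, 0.55], [[-0.023, 0.0235, 0], 0, 0.55], [[0, 0, 0], 0, 0.55], [[0, 0, 0.018], 0, 0.55], [[0, 0, 0.018], 0, 0.55], [[0, 0, 0.001], 0, 0.25], [[0, 0, 0], 0, 0.25], [[0, 0, 0], 0, 0.25], [[0, 0, 0], 0, 0.25]], newtons=5)

```text
time: 33.8
tool_pos: [0.4946, -0.0543, 0.0345]
tool_rot: [3.141, -0.0, 1.007]
contact_force: [-1.5, 0.6, 2.7]
opening: 0.028
grip_force: 5.0
```

Call:
carry_out(commands=[[[0, 0, 0], 0, 0.45], [[0, 0, 0], 0, 0.45], [[0, 0, 0], -0.1745, 0.45], [[0, 0, 0], -0.1745, 0.45], [[0, 0, 0], -0.1745, 0.45], [[0, 0, 0], -0.1745, 0.45], [[0, 0, 0], -0.1745, 0.45], [[0, 0, 0], -0.1745, 0.45], [[0, 0, 0], -0.1745, 0.45], [[0, 0, 0], -0.1745, 0.45], [[0, 0, 0], -0.1745, 0.45], [[0, 0, 0], 0, 0.25], [[0, 0, 0], 0, 0.25], [[0, 0, 0], 0, 0.25]], newtons=40)

```text
time: 35.55
tool_pos: [0.4944, -0.0545, 0.0339]
tool_rot: [-3.142, 0.0, 2.576]
contact_force: [-0.4, -1.6, 0.9]
opening: 0.0271
grip_force: 39.9
```

Call:
carry_out(commands=[[[0, 0, -0.01], 0, 0.25], [[0, 0, -0.03], 0, 0.25], [[0, 0, -0.05], 0, 0.25], [[0, 0, 0], 0, 0.25]])

```text
time: 36.05
tool_pos: [0.4968, -0.0549, 0.1278]
tool_rot: [3.139, 0.008, 2.577]
contact_force: [-0.3, -0.1, -3.2]
opening: 0.0269
grip_force: 39.9
```

Run:
```python
from plan import *
plan(.5029,.183,.112)
c=robot.read_camera("scene"); t=robot.read_camera("top")
for cam in(t,c): print([(round(d["p"],2),at_z(cam,d["at"],.005)[:2].round(3)) for d in robot.tip_of(cam,"socket_a")[:4]])
```

```text
turn -0.0 then shift mm [122.1 204.3  15.8]
[(0.58, array([ 0.506, -0.068])), (0.52, array([0.48 , 0.013]))]
[(0.86, array([0.485, 0.014])), (0.82, array([ 0.589, -0.025])), (0.59, array([ 0.5  , -0.118]))]
```

Call:
carry_out(commands=[[[0.03, 0.0513, 0], 0, 0.25], [[0.03, 0.0513, 0], 0, 0.25], [[0.03, 0.0513, 0], 0, 0.25], [[0.03, 0.0513, 0], 0, 0.25], [[0, 0, 0.015], 0, 0.25], [[0, 0, 0.009], 0, 0.25], [[0, 0, 0], 0, 0.25], [[0, 0, 0], 0, 0.25]])

```text
time: 37.25
tool_pos: [0.503, 0.182, 0.1]
tool_rot: [3.142, 0.0, 2.576]
contact_force: [0.1, 0.1, -2.9]
opening: 0.0276
grip_force: 39.9
```

```bash
python3 -c "
from plan import *
plan(.5029,.183,.091)"
```

```text
turn -0.0 then shift mm [0.6 0.8 9. ]
```

Call:
carry_out(commands=[[[0.0006, 0.0008, 0.005], 0, 0.25], [[0, 0, 0.004], 0, 0.25], [[0, 0, 0.002], 0, 0.25], [[0, 0, 0], 0, 0.25]])

```text
time: 37.75
tool_pos: [0.5032, 0.1839, 0.0909]
tool_rot: [3.14, 0.002, 2.578]
contact_force: [-4.2, -1.7, 12.4]
opening: 0.0279
grip_force: 40.0
```

Call:
carry_out(commands=[[[0, -0.0009, -0.0007], 0, 0.25], [[0, 0, 0], 0.09, 0.25], [[0, 0, 0], 0.09, 0.25], [[0, 0, 0], 0.09, 0.25], [[0, 0, 0], 0, 0.25]])

```text
time: 38.38
tool_pos: [0.5038, 0.1837, 0.091]
tool_rot: [3.138, 0.002, 2.308]
contact_force: [2.6, 1.5, 6.8]
opening: 0.0273
grip_force: 39.9
```

Call:
carry_out(commands=[[[0, 0, 0], 0.09, 0.25], [[0, 0, 0], 0.09, 0.25], [[0, 0, 0], 0.09, 0.25], [[0, 0, 0], 0, 0.25]])

```text
time: 38.88
tool_pos: [0.5039, 0.1836, 0.091]
tool_rot: [3.137, 0.001, 2.039]
contact_force: [1.9, -0.4, 6.4]
opening: 0.0273
grip_force: 39.9
```

Call:
carry_out(commands=[[[0, 0, 0], 0.09, 0.25], [[0, 0, 0], 0.09, 0.25], [[0, 0, 0], 0.09, 0.25], [[0, 0, 0], 0, 0.25]])

```text
time: 39.38
tool_pos: [0.5039, 0.1836, 0.091]
tool_rot: [3.137, 0.0, 1.769]
contact_force: [1.4, 0.4, 5.7]
opening: 0.0268
grip_force: 39.9
```

Call:
carry_out(commands=[[[-0.0004, -0.0012, 0], 0, 0.25], [[0, 0, 0], 0.09, 0.25], [[0, 0, 0], 0.09, 0.25], [[0, 0, 0], 0.09, 0.25], [[0, 0, 0], 0.09, 0.25]])

```text
time: 40.0
tool_pos: [0.5032, 0.183, 0.0911]
tool_rot: [3.136, -0.002, 1.407]
contact_force: [4.0, -0.4, 5.7]
opening: 0.0269
grip_force: 39.9
```

Call:
carry_out(commands=[[[0, 0, 0], 0.09, 0.25], [[0, 0, 0], 0.09, 0.25], [[0, 0, 0], 0.09, 0.25], [[0, 0, 0], 0.09, 0.25]])

```text
time: 40.5
tool_pos: [0.5031, 0.1828, 0.0911]
tool_rot: [3.137, -0.003, 1.047]
contact_force: [3.0, -0.6, 7.0]
opening: 0.0273
grip_force: 39.9
```

Call:
carry_out(commands=[[[0, 0, 0], 0.09, 0.25], [[0, 0, 0], 0.09, 0.25], [[0, 0, 0], 0.09, 0.25], [[0, 0, 0], 0.09, 0.25]])

```text
time: 41.0
tool_pos: [0.5029, 0.1828, 0.0912]
tool_rot: [3.139, -0.004, 0.687]
contact_force: [2.5, -0.5, 7.8]
opening: 0.0274
grip_force: 39.9
```

Call:
carry_out(commands=[[[0, 0, -0.036], -0.16, 0.25], [[0, 0, 0], -0.16, 0.25], [[-0.0513, 0.03, 0], 0, 0.25], [[-0.0513, 0.03, 0], 0, 0.25], [[-0.0513, 0.03, 0], 0, 0.25], [[-0.0513, 0.03, 0.02], 0, 0.25], [[0, 0, 0.025], 0, 0.25], [[0, 0, 0], 0, 0.25], [[0, 0, 0], 0, 0.25]])

```text
time: 42.12
tool_pos: [0.493, -0.0539, 0.0811]
tool_rot: [-3.141, -0.0, 1.009]
contact_force: [0.3, -0.3, -3.1]
opening: 0.0273
grip_force: 39.9
```

```bash
python3 -c "
from plan import *
plan(.4944,-.0545,.0339,57.7)"
```

```text
turn 0.002 then shift mm [ 0.3  1.5 47.2]
```

Call:
carry_out(commands=[[[0.0003, 0.0015, 0.018], 0, 0.25], [[0, 0, 0.014], 0, 0.25], [[0, 0, 0.01], 0, 0.25], [[0, 0, 0.005], 0, 0.25], [[0, 0, 0], 0, 0.25]])

```text
time: 42.75
tool_pos: [0.4946, -0.055, 0.034]
tool_rot: [3.141, -0.0, 1.008]
contact_force: [-0.4, -0.1, -2.5]
opening: 0.0273
grip_force: 39.9
```

Call:
carry_out(commands=[[[0, 0, 0], 0, 0.55], [[0, 0, 0], 0, 0.55], [[0, 0, -0.036], 0, 0.55], [[-0.0231, 0.0232, -0.003], 0, 0.55], [[-0.0231, 0.0231, 0], 0, 0.55], [[0, 0, 0], 0, 0.55], [[0, 0, 0.018], 0, 0.55], [[0, 0, 0.018], 0, 0.55], [[0, 0, 0.002], 0, 0.25], [[0, 0, 0], 0, 0.25], [[0, 0, 0], 0, 0.25], [[0, 0, 0], 0, 0.25]], newtons=5)

```text
time: 44.25
tool_pos: [0.5084, -0.1181, 0.0348]
tool_rot: [-3.14, -0.0, 1.008]
contact_force: [-1.7, 2.1, 5.3]
opening: 0.028
grip_force: 5.0
```

Call:
carry_out(commands=[[[0, 0, 0], 0, 0.45], [[0, 0, 0], 0, 0.45], [[0, 0, 0], -0.1745, 0.45], [[0, 0, 0], -0.1745, 0.45], [[0, 0, 0], -0.1745, 0.45], [[0, 0, 0], -0.1745, 0.45], [[0, 0, 0], -0.1745, 0.45], [[0, 0, 0], -0.1745, 0.45], [[0, 0, 0], -0.1745, 0.45], [[0, 0, 0], -0.1745, 0.45], [[0, 0, 0], -0.1745, 0.45], [[0, 0, 0], 0, 0.25], [[0, 0, 0], 0, 0.25], [[0, 0, 0], 0, 0.25]], newtons=40)

```text
time: 46.0
tool_pos: [0.5088, -0.1189, 0.0345]
tool_rot: [-3.142, -0.0, 2.576]
contact_force: [-0.6, -0.4, -1.8]
opening: 0.0272
grip_force: 39.9
```

Call:
carry_out(commands=[[[0, 0, -0.01], 0, 0.25], [[0, 0, -0.03], 0, 0.25], [[0, 0, -0.05], 0, 0.25], [[0.0334, 0.0503, 0], 0, 0.25], [[0.0334, 0.0503, 0], 0, 0.25], [[0.0334, 0.0503, 0], 0, 0.25], [[0.0334, 0.0503, 0], 0, 0.25], [[0.0334, 0.0503, 0], 0, 0.25], [[0, 0, 0.015], 0, 0.25], [[0, 0, 0.009], 0, 0.25], [[0, 0, 0], 0, 0.25], [[0, 0, 0], 0, 0.25]])

```text
time: 47.5
tool_pos: [0.5024, 0.1817, 0.101]
tool_rot: [3.141, 0.0, 2.576]
contact_force: [-0.2, -0.3, -2.4]
opening: 0.0269
grip_force: 39.9
```

Run:
```python
from plan import *
plan(.5026,.1828,.0917)
c=robot.read_camera("scene"); cv2.imwrite("pics/s9.png",c["pixels"][:,:,::-1])
print([(round(d["p"],2),at_z(c,d["at"],.005)[:2].round(3)) for d in robot.tip_of(c,"socket_a")[:4]])
d=robot.tip_of(c,"keeper_knob"); print(d[:1],proj(c,(.478,.2525,.0615)))
```

```text
turn -0.0 then shift mm [0.5 1.  9.3]
[(0.92, array([0.484, 0.014])), (0.85, array([0.558, 0.235])), (0.59, array([ 0.494, -0.055]))]
[{'at': [158.3, 189.8], 'p': 0.73}] [159.8911933  187.15614666]
```

Call:
carry_out(commands=[[[0.0005, 0.0007, 0.005], 0, 0.25], [[0, 0, 0.004], 0, 0.25], [[0, 0, 0.0015], 0, 0.25], [[0, 0, 0], 0, 0.25]])

```text
time: 48.15
tool_pos: [0.5021, 0.1839, 0.0913]
tool_rot: [3.141, 0.001, 2.579]
contact_force: [-3.4, -0.8, 7.1]
opening: 0.0274
grip_force: 40.0
```

Call:
carry_out(commands=[[[-0.001, -0.0005, 0], 0, 0.25], [[0, 0, 0], 0.09, 0.25], [[0, 0, 0], 0.09, 0.25], [[0, 0, 0], 0.09, 0.25]])

```text
time: 48.65
tool_pos: [0.5037, 0.1832, 0.0909]
tool_rot: [3.139, 0.002, 2.306]
contact_force: [1.8, -0.3, -0.1]
opening: 0.0273
grip_force: 39.9
```

Call:
carry_out(commands=[[[0, 0, 0], 0.09, 0.25], [[0, 0, 0], 0.09, 0.25], [[0, 0, 0], 0, 0.25]])

```text
time: 49.02
tool_pos: [0.5038, 0.183, 0.0909]
tool_rot: [3.139, 0.001, 2.129]
contact_force: [2.7, -0.3, 0.9]
opening: 0.0268
grip_force: 39.9
```

Call:
carry_out(commands=[[[0, 0, 0.002], 0, 0.25], [[0, 0, 0], 0, 0.25]])

```text
time: 49.28
tool_pos: [0.504, 0.1832, 0.0901]
tool_rot: [3.138, 0.001, 2.13]
contact_force: [-0.8, 0.5, 11.9]
opening: 0.0272
grip_force: 40.0
```

Call:
carry_out(commands=[[[0.0003, -0.0014, -0.0005], 0, 0.25], [[0, 0, 0], 0.08, 0.25], [[0, 0, 0], 0.08, 0.25], [[0, 0, 0], 0, 0.25]])

```text
time: 49.78
tool_pos: [0.5033, 0.1824, 0.09]
tool_rot: [3.137, 0.002, 1.971]
contact_force: [4.8, -2.7, 5.3]
opening: 0.0272
grip_force: 39.9
```

Call:
carry_out(commands=[[[0, 0, 0], 0.08, 0.25], [[0, 0, 0], 0.08, 0.25], [[0, 0, 0], 0, 0.25]])

```text
time: 50.15
tool_pos: [0.5034, 0.1822, 0.0899]
tool_rot: [3.136, 0.001, 1.811]
contact_force: [5.0, -2.1, 4.9]
opening: 0.0275
grip_force: 39.9
```

Call:
carry_out(commands=[[[0, 0, 0], 0.08, 0.25], [[0, 0, 0], 0.08, 0.25], [[0, 0, 0], 0, 0.25]])

```text
time: 50.52
tool_pos: [0.5033, 0.182, 0.0898]
tool_rot: [3.137, 0.0, 1.651]
contact_force: [5.7, -3.1, 5.0]
opening: 0.0273
grip_force: 39.9
```

Call:
carry_out(commands=[[[-0.0008, 0.001, 0.001], 0, 0.25], [[0, 0, 0], 0.08, 0.25], [[0, 0, 0], 0.08, 0.25], [[0, 0, 0], 0, 0.25]])

```text
time: 51.02
tool_pos: [0.5029, 0.1812, 0.0877]
tool_rot: [3.14, 0.0, 1.491]
contact_force: [5.1, -2.5, -0.6]
opening: 0.0274
grip_force: 39.9
```

Call:
carry_out(commands=[[[0, 0, 0], 0.08, 0.25], [[0, 0, 0], 0.08, 0.25], [[0, 0, 0], 0, 0.25]])

```text
time: 51.4
tool_pos: [0.5024, 0.1811, 0.0875]
tool_rot: [3.141, 0.001, 1.332]
contact_force: [3.9, -2.9, -1.1]
opening: 0.0267
grip_force: 39.9
```

It's dropping: the mouth is now about 4 mm below the stand-off height. I'll follow the side force and push down.

Call:
carry_out(commands=[[[-0.0003, 0.0008, 0.002], 0, 0.25], [[0, 0, 0.002], 0, 0.25], [[0, 0, 0], 0, 0.25]])

```text
time: 51.78
tool_pos: [0.5032, 0.1809, 0.0837]
tool_rot: [3.141, 0.0, 1.33]
contact_force: [3.2, -3.5, -0.7]
opening: 0.0274
grip_force: 39.9
```

Call:
carry_out(commands=[[[-0.0003, 0.0004, 0.003], 0, 0.25], [[0, 0, 0.003], 0, 0.25], [[0, 0, 0.003], 0, 0.25], [[0, 0, 0], 0, 0.25]])

```text
time: 52.28
tool_pos: [0.5031, 0.1807, 0.0743]
tool_rot: [-3.141, 0.0, 1.329]
contact_force: [4.0, -2.9, -0.2]
opening: 0.0272
grip_force: 39.9
```

Call:
carry_out(commands=[[[0, 0.0004, 0.002], 0, 0.25], [[0, 0, 0.002], 0, 0.25], [[0, 0, 0], 0, 0.25], [[0, 0, 0], 0, 0.25]])

```text
time: 52.78
tool_pos: [0.5033, 0.1807, 0.0719]
tool_rot: [3.142, -0.0, 1.329]
contact_force: [-0.2, -3.2, 12.5]
opening: 0.0274
grip_force: 40.0
```

Call:
carry_out(commands=[[[0, 0, 0], 0, 0.25], [[0, 0, 0], 0, 0.25], [[0, 0, 0], 0, 0.25], [[0, 0, 0], 0, 0.25]])

```text
time: 53.28
tool_pos: [0.5033, 0.1807, 0.0719]
tool_rot: [3.142, -0.0, 1.329]
contact_force: [-1.6, -3.0, 12.1]
opening: 0.0273
grip_force: 40.0
```

Run:
```python
from h import *
c=robot.read_camera("scene"); cv2.imwrite("pics/fin.png",cv2.resize(c["pixels"][110:300,100:367,::-1],None,fx=2.99,fy=2.99,interpolation=cv2.INTER_CUBIC))
print([(round(d["p"],2),np.round(d["at"],1)) for d in robot.tip_of(c,"socket_a")[:4]],proj(c,(.5033,.1807,.0425)))
```

```text
[(0.93, array([297.2, 250.3])), (0.92, array([194.4, 196.2])), (0.26, array([335.4, 257.2]))] [196.65185844 196.75772253]
```

View pics/fin.png

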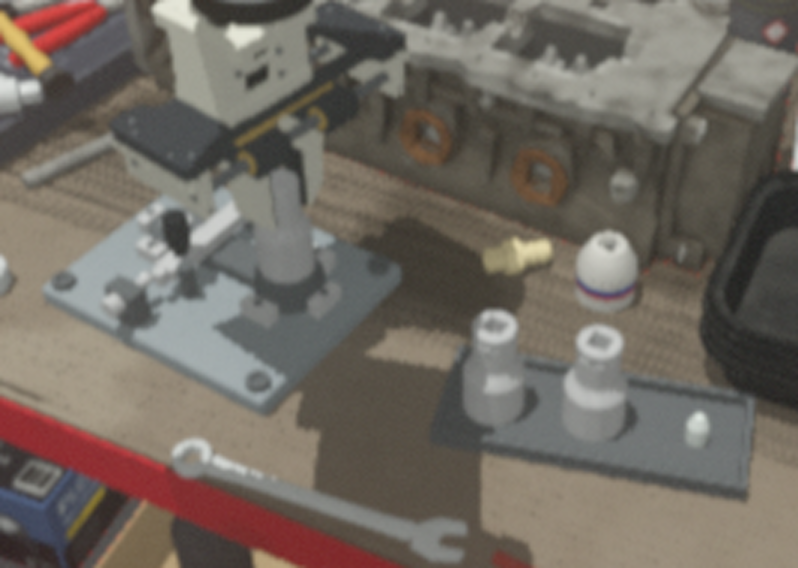

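The final picture shows the keeper shut across the arm to the plunger, with the knob near (177,232). The held socket is fully down on the washer at about (287,265), and the other two stand on their pegs at (493,370) and (597,385).

```bash
python3 -c "
from cell import robot
print(robot.hand_in())"
```

```text
the job is handed in; nothing more can be done
None
```

I handed the job in at about 53 s: the keeper is shut, the fitting socket (the one from peg 1) is still held fully down on the nut, and the other two stand over their pegs. No verdict came back; the force and position readings and the last picture agree with this.

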